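# Worn cutter into the drop box

## Task

The blade of the red box cutter on the ledge of the yellow drop box is stuck out, so it must not be picked up. With one finger push the box's sprung flap well open and keep it open while you push the cutter off the ledge into the box with the other finger, then draw back so that the flap shuts over it by itself. Never pinch or lift the cutter or force it against the shut flap, and leave the orange cutter, the marker, the spice jar and the roll of tape where they are.

Things in the scene. Friction and masses are not known exactly. Their poses are not given: they have to be found in the camera images.
- drop_box: Yellow steel drop box, fixed, 242 (x) x 226 (y) x 176 mm high. Origin: worktop level, under the middle of the sill; +x points into the box, z up. Level ledge at z = 120 mm from x = -105 mm (front) to the sill at x = 0, 6 mm upstands at both sides. Behind the sill the mouth, inner faces y = +-109 mm, under a sloping grey flap. Flat top (z = 176 mm) from x = 92 to 137 mm. Hollow, floor z = 8 mm.
- sill (a point): Middle of the sill's edge: the inner edge of the ledge, on its top face, 120 mm above the worktop. Axes as the box's. In front of the box's top a vertical finger can go at most 87 mm past the sill (box +x).
- flap_hinge (a point): Middle of the flap's hinge axis, 95 mm behind the sill (+x of the box), 167 mm above the worktop; the axis runs along the box's y. A spring shuts the flap when let go: 0.15 N m about this axis when shut, 0.35 N m fully open.
- flap_edge (a point): Middle of the free lower edge of the flap (moves with it): a grey steel plate 206 mm wide (y), 104 mm from hinge axis to this edge, 3 mm thick. Shut, the edge is 2 mm behind the sill, level with the ledge, and the plate slopes up at 26 degrees to the hinge.
- flap (a joint): Flap angle, rad: 0 shut, grows as the free edge swings down into the box; hangs straight down at 1.11, stop at 1.2. A fingertip about 5 mm above ledge height, pressed down on the flap or pushed along the box's +x (about 8 N at most), opens it about 0.1 rad with its front face 40 mm past the sill, 0.3 at 60 mm, 0.5 at 75 mm, 0.7 at 85 mm.
- red_cutter: Red box cutter, 172 mm long (its y), 27 wide (its x), 18 high, about 70 g, loose, flat on the ledge roughly parallel to the sill, its middle 30 to 45 mm before the sill. Origin: middle of its underside. It must end inside the box. Pushed at the shut flap it jams against it. It topples into the mouth once its middle is past the sill and the flap is open 0.5 rad or more.
- orange_cutter: Orange box cutter, 172 x 27 x 18 mm, on the worktop in front of the scale; leave it. Origin in the middle of its underside.
- black_marker: Black and white marker pen, 135 mm long, on the worktop between the drop box and the grey steel box on the left; leave it. Origin in the middle of its underside.
- spice_jar: Spice jar with black cap, 41 mm across, 105 mm high, on the worktop to the left behind; leave it. Origin in the middle of its underside.
- tape_roll: Roll of tan tape, 102 mm across, 25 mm high, lying on the worktop to the right behind the drop box; leave it. Origin in the middle of its underside.

How it is judged:
On the way, in this order (a step that is already met when the one before it is completed fails the run):
1. a finger has pushed the flap open while the cutter still lies on the ledge (value of joint flap above 0.3 rad and contact force between the fingers and flap above 0.3 N and x of red_cutter in the frame of drop_box below -0.006 m and z of red_cutter in the frame of drop_box above 0.115 m), for 0.05 s.
2. a finger pushes the cutter over the sill while the other still holds the flap open (value of joint flap above 0.3 rad and contact force between the fingers and flap above 0.3 N and contact force between the fingers and red_cutter above 0.02 N and x of red_cutter in the frame of drop_box between -0.004 and 0.04 m), for 0.02 s.
3. the cutter has dropped into the box (z of red_cutter in the frame of drop_box between 0 and 0.09 m and x of red_cutter in the frame of drop_box between -0.105 and 0.137 m), for 0.1 s.
At the end, for the whole second after the job is handed in: The red cutter lies at rest inside the drop box (its middle within the box's walls and lower than 90 mm above the worktop), the flap is shut (less than 0.06 rad), and the orange cutter, marker, spice jar and tape are within 15 mm of where they were (all of step 3 and y of red_cutter in the frame of drop_box between -0.113 and 0.113 m and linear speed of red_cutter below 0.03 m/s and value of joint flap below 0.06 rad and distance of each of orange_cutter, black_marker, spice_jar, tape_roll from where it was at the start of the episode below 0.015 m); the robot touches nothing.
It fails at once if the red cutter is lifted (its middle more than 20 mm above the ledge) (z of red_cutter in the frame of drop_box above 0.14 m).
It fails at once if the red cutter is pinched, or forced against something, with more than 15 N (contact force between the fingers and red_cutter above 15 N).
It fails at once if a bystander is pushed more than 15 mm or lifted (distance of any of orange_cutter, black_marker, spice_jar, tape_roll from where it was at the start of the episode above 0.015 m).
It also fails if it takes over 32 s, if anything falls off the work surface, if the arm or the gripper's body presses on something with over 40 N, if the wrist force passes 120 N, or if a joint passes its speed limit or range.

## Robot

A 6-joint arm with a two-finger parallel gripper is mounted at the origin on a cart in front of the work surface, level with it; the furniture and walls round the work are solid. World frame = base frame: x ahead of the robot, y to its left, z up, the work surface at z = 0. Lengths are in m, angles in rad, forces in N, time in s.
With the tool pointing down it reaches from about 0.375 to 0.975 m from the base axis. Payload 3.8 kg.
Tool frame: the origin (TCP) lies on the centre line of the jaws, within the pads' length; the fingertips stand 17 mm ahead of it and the grasp point (between the pads) lies 2 mm behind it (bot.tip_extent is the distance from the TCP to the fingertips, in m); z points along the fingers, y is the line along which they close (so a half turn about z gives the same grasp; the last joint's range is limited). The gripper opens to 85 mm and grips with 20 to 120 N. Pads are 22 mm wide; open, the fingers measure 114 mm over their backs; the gripper's body (76 mm by 85 mm) begins 54 mm behind the grasp point. The pads swing forward as they close: fully open they stand 13 mm farther back than shut.
Start: joints at [1.235, 0.264, 1.604, -0, 1.274, -0.037], TCP at [0.199, 0.645, 0.248] pointing down, gripper open.
Joint ranges: [-2.63, 2.63], [-0.94, 2.18], [0.31, 2.57], [-1.31, 4.45], [0, 2.66], [-2.55, 2.55]. Speed limits (rad/s): [2.57, 2.57, 3.14, 3.14, 3.14, 3.14].

## Interface

Orientations are given as a rotation vector (axis times angle).
In Python, from workcell import readout, read_camera, finish_job, bot gives the robot as it stands.
- The arm moves only by the tool jog_arm, never from a script. Its argument "deltas" is one flat list of numbers, 7 for each row, row after row: the shift along the tool's x, y, z in m, then the turn, a rotation vector about the tool's x, y, z in degrees, then the gripper command: -1 is shut, 1 is fully open, values between are in proportion. A call has 1 to 8 rows; each row is the pose to reach, as a shift and turn from the pose commanded when the call began, along the tool's axes at that moment; what a row does not reach only later rows make up. A row lasts 1/10 s, in which the tool goes at most 50 mm and 8.59 degrees, less where a joint would pass 70% of its speed; a pose out of reach is approached as far as the arm can. A call with a gripper value outside its range is refused whole. The fingers move at their own pace and stop on an object; "squeeze" is the grip in N (left out, the last holds). Time passes only in rows, so rows that repeat a pose let the fingers close. It gives the time, the measured TCP pose, the force, the opening and the grip force at its end, in the units of the state.
- readout.read_state(): the state, without advancing time (a new reading comes with each control period).
- read_camera(name): name is "scene" or "top" or "wrist"; returns a dict with "color" (420x560x3 uint8, blue, green, red), "fx", "fy", "cx", "cy" (pixels), "origin" and "attitude" of the camera in the world. Camera axes: x right, y down, z forward; pixel columns grow to the right and rows downward; lengths in m; the calibration is good to about 2 mm. A picture is of the moment at which its call begins. There is no depth.
- finish_job(): hands the job in; it is judged then, once.
The state is a dict: "time": time; "q": joint angles; "joint_vel": joint speeds; "joint_torque": joint torques, N m; "tool_pos": TCP position; "tcp_rot": TCP orientation; "wrist_force": force on the tool from outside, world axes, zero at the start; "torque": the same for the moment, N m; "width": opening from 0.0 (shut) to 1.0 (fully open); "grip_force": force on a finger pad.
Only numpy, scipy, OpenCV 4.12 (cv2) and the standard library are available. Lean on these libraries where they do the work, as an engineer would, in place of code of your own. Each camera call takes 0.05 s, during which the arm holds its last target. There are 200 camera calls.

## Working session

There is one attempt and no reset: what is moved stays moved. The work goes in short steps, Python scripts to look and compute and a tool call to move; the robot and the scene stay as the last step left them, time stands still between calls to the robot, and variables do not carry over. Pictures are saved under pics/ and viewed, at most 11 in all, crops included, and the job is handed in when it is done.

Besides the shell and the picture viewer there is one more tool, called after "Request:" by a JSON object that holds its "method" and its "body". jog_arm: Moves the arm, as the interface text tells. Its arguments: {"type":"object","properties":{"deltas":{"type":"array"},"squeeze":{"type":"number"}},"required":["deltas"]}

```bash
mkdir -p pics; cat > h.py <<'E'
import numpy as np,cv2
from workcell import readout,read_camera,finish_job,bot
from scipy.spatial.transform import Rotation as R
def att(c):
    a=np.array(c["attitude"],float)
    return a if a.shape==(3,3) else (R.from_rotvec(a).as_matrix() if a.size==3 else R.from_quat(a).as_matrix())
def onz(c,u,v,z):
    d=att(c)@np.array([(u-c["cx"])/c["fx"],(v-c["cy"])/c["fy"],1]); o=np.array(c["origin"])
    return o+d*(z-o[2])/d[2]
def proj(c,p):
    q=att(c).T@(np.array(p)-c["origin"]); return q[0]/q[2]*c["fx"]+c["cx"],q[1]/q[2]*c["fy"]+c["cy"]
E
python3 - <<'E'
from h import *
for n in("scene","top"):
    c=read_camera(n); cv2.imwrite(f"pics/{n}0.png",c["color"]); print(n,c["origin"],c["attitude"],c["fx"],c["cx"],c["cy"])
s=readout.read_state();print(s["time"],s["tool_pos"],s["tcp_rot"],s["width"],bot.tip_extent)
E
```

```text
scene [0.41952761 0.77340493 1.12920575] [-0.18373751  2.98269108 -0.85375451] 479.03393220703407 290.9837226983971 211.64284755442952
top [0.3350721  0.16082586 1.28425033] [-2.12774449  2.16246488 -0.14605083] 398.44503514679246 283.2132009972718 213.2500250129554
0.1 [0.19851461 0.64448452 0.2470787 ] [-0.46754994 -3.10625961  0.0032032 ] 0.9990927486572772 0.017
```

View pics/top0.png

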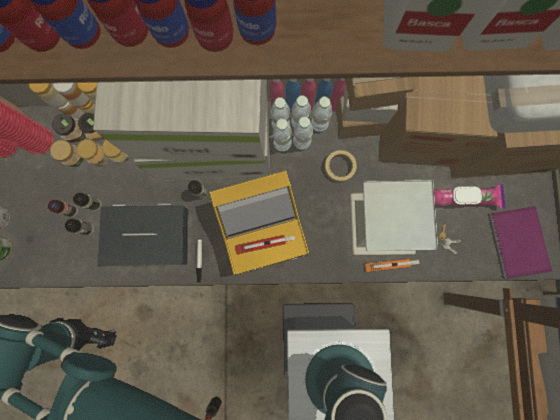

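View pics/scene0.png

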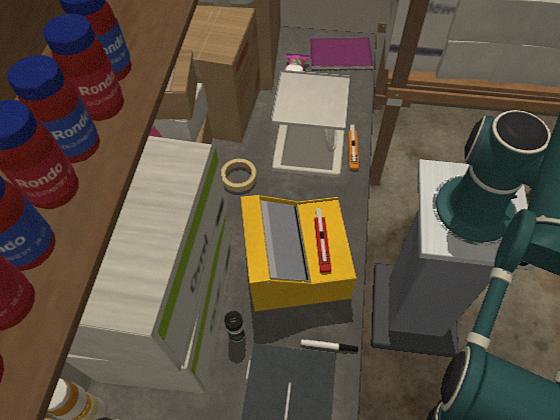

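The top view shows the yellow box around (260,225), the red cutter on its ledge at (263,244), and the flap above it at (257,212). The scene view shows the same: cutter (322,240), flap (285,240). I'll zoom in next.

```bash
python3 - <<'E'
from h import *
a=cv2.imread("pics/top0.png")[160:285,195:325]; b=cv2.imread("pics/scene0.png")[185:315,230:365]
a=cv2.resize(a,(390,375),interpolation=cv2.INTER_CUBIC);b=cv2.resize(b,(405,390),interpolation=cv2.INTER_CUBIC)
o=np.zeros((390,800,3),np.uint8);o[:375,:390]=a;o[:,395:800]=b;cv2.imwrite("pics/z.png",o)
for n in("top","scene"):
    c=read_camera(n);im=c["color"];h=cv2.cvtColor(im,cv2.COLOR_BGR2HSV)
    y=cv2.inRange(h,(20,120,80),(32,255,255));cs,_=cv2.findContours(y,0,2);k=max(cs,key=cv2.contourArea)
    p=cv2.approxPolyDP(cv2.convexHull(k),4,True)[:,0];print(n,"yellow",p.tolist())
    m=np.zeros_like(y);cv2.fillPoly(m,[p],255)
    r=(cv2.inRange(h,(0,120,60),(8,255,255))|cv2.inRange(h,(172,120,60),(180,255,255)))&m
    cs,_=cv2.findContours(r,0,2);
    pts=np.vstack([q for q in cs if cv2.contourArea(q)>5]);rc=cv2.minAreaRect(pts);bx=cv2.boxPoints(rc)
    print("red",rc);print(np.array([onz(c,*q,.137)[:2] for q in bx]).round(4).tolist())
E
```

```text
top yellow [[286, 171], [308, 252], [234, 274], [210, 192]]
red ((259.94677734375, 244.05503845214844), (8.327241897583008, 48.476444244384766), 77.7352294921875)
[[0.4085, 0.3054], [0.436, 0.1686], [0.4124, 0.1639], [0.3851, 0.3003]]
scene yellow [[338, 197], [356, 277], [351, 297], [255, 311], [240, 197]]
red ((321.9490051269531, 244.5171661376953), (54.578338623046875, 10.784815788269043), 82.7249984741211)
[[0.4398, 0.1712], [0.4144, 0.1641], [0.3864, 0.3054], [0.4102, 0.3117]]
```

View pics/z.png

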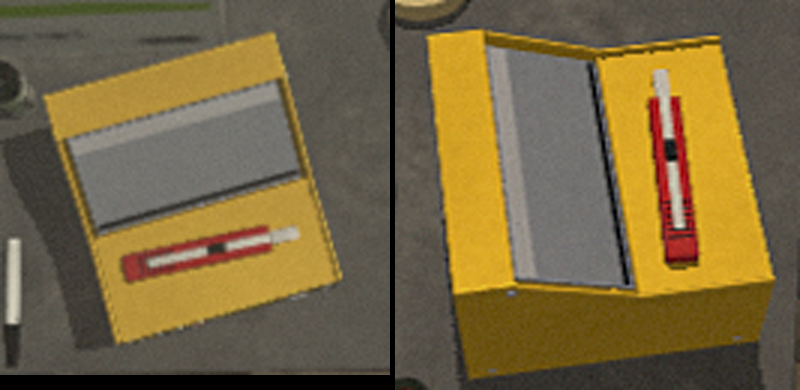

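The zoom shows the sill at top-camera pixels (227.3,238.3)–(296.7,220) and the ledge front at (234.3,274.3)–(308.7,252.7). The blade points to the right, toward −y.

```bash
python3 - <<'E'
from h import *
t=read_camera("top");s=read_camera("scene")
f=lambda c,u,v,z:onz(c,u,v,z)[:2].round(4)
print("sill top",f(t,227.3,238.3,.12),f(t,296.7,220,.12),"scene",f(s,297.7,201.7,.12),f(s,310,281.7,.12))
print("front top",f(t,234.3,274.3,.126),f(t,308.7,252.7,.126),"scene",f(s,338.5,197.5,.126),f(s,356,278,.126))
print("back top corners",f(t,210,192,.176),f(t,286.5,171,.176))
print("blade tip",f(t,195+299/3,160+233/3,.13),f(s,230+265/3,185+70/3,.13))
st=readout.read_state();print(st["time"],bot.tip_extent,[a for a in dir(bot) if a[0]!='_'])
print(R.from_rotvec(st["tcp_rot"]).as_matrix().round(3),st["tool_pos"],st["wrist_force"])
E
```

```text
sill top [0.43   0.3312] [0.4806 0.1269] scene [0.4834 0.1175] [0.4306 0.33  ]
front top [0.3255 0.3097] [0.3839 0.0944] scene [0.3827 0.0963] [0.3277 0.3107]
back top corners [0.5576 0.3726] [0.6149 0.1548]
blade tip [0.4278 0.1342] [0.43   0.1372]
0.3 0.017 ['MotionError', 'tip_extent']
[[-0.956  0.294 -0.   ]
 [ 0.294  0.956 -0.001]
 [ 0.    -0.001 -1.   ]] [0.19863718 0.64484032 0.24779986] [ 0.51089484 -0.16643658 -0.17255134]
```

Request:
{"method": "jog_arm", "body": {"deltas": [-0.035, -0.033, 0, 0, 0, 6, 1, -0.07, -0.066, 0, 0, 0, 12, 1, -0.105, -0.1, 0, 0, 0, 18, 1, -0.14, -0.133, 0, 0, 0, 24, 1, -0.175, -0.167, 0, 0, 0, 30, 1, -0.21, -0.2, 0, 0, 0, 36, 1, -0.245, -0.234, 0, 0, 0, 42, 1, -0.27, -0.26, 0, 0, 0, 48, 1]}}

```text
time: 1.1
tool_pos: [0.3811, 0.3147, 0.2485]
tcp_rot: [1.697, 2.643, 0.001]
wrist_force: [0.6, 0.1, 0.0]
width: 0.999
grip_force: 0.0
```

```bash
cat >> h.py <<'E'
S=np.array([.4551,.2290]);YAW=np.radians(14.5);X=np.array([np.cos(YAW),np.sin(YAW)]);Y=np.array([-X[1],X[0]])
def where(tx=None,ty=None,tz=None):
    s=readout.read_state();p=np.array(s["tool_pos"]);M=R.from_rotvec(s["tcp_rot"]).as_matrix()
    b=[(p[:2]-S)@X,(p[:2]-S)@Y];print("t",s["time"],"box",np.round(b,4),"z",p[2].round(4),"F",np.round(s["wrist_force"],2),"w",s["width"])
    if tx is not None:
        d=np.append(S+tx*X+ty*Y,tz)-p
        G=np.array([[-Y[0],X[0],0],[-Y[1],X[1],0],[0,0,-1]])
        G[:,0]=np.cross(G[:,1],G[:,2])
        print("shift",(M.T@d).round(4),"turn",np.degrees(R.from_matrix(M.T@G).as_rotvec()).round(2))
E
python3 -c "
from h import *
where(-.024,.005,.2)"
```

```text
t 1.1 box [-0.0502  0.1015] z 0.2485 F [0.61 0.11 0.02] w 0.9994267936630543
shift [-0.0996  0.0088  0.0486] turn [ 0.04  0.02 10.08]
```

Request:
{"method": "jog_arm", "body": {"deltas": [-0.034, 0.003, 0, 0, 0, 4, 1, -0.067, 0.006, 0.01, 0, 0, 8, 1, -0.1, 0.009, 0.03, 0, 0, 10, 1, -0.1, 0.009, 0.055, 0, 0, 10, 1, -0.1, 0.009, 0.083, 0, 0, 10, 1, -0.1, 0.009, 0.083, 0, 0, 10, 1]}}

```text
time: 1.7
tool_pos: [0.4276, 0.2283, 0.1613]
tcp_rot: [-1.914, -2.486, 0.011]
wrist_force: [-0.1, -0.3, -0.0]
width: 0.998
grip_force: 0.0
```

```bash
python3 -c "
from h import *
where(-.022,.005,.145)
t=read_camera('top');s=read_camera('scene');w=read_camera('wrist')
a=cv2.resize(t['color'][160:285,195:325],(390,375),interpolation=2);b=cv2.resize(s['color'][185:315,230:365],(405,390),interpolation=2)
o=np.zeros((600,800,3),np.uint8);o[:375,:390]=a;o[:390,395:800]=b;cv2.imwrite('pics/z1.png',o);cv2.imwrite('pics/w1.png',w['color'])"
```

```text
t 1.7 box [-0.0268  0.0062] z 0.1613 F [-0.07 -0.28 -0.02] w 0.9980628880663074
shift [-0.0012  0.005   0.0163] turn [-0.46  0.08  0.32]
```

View pics/z1.png

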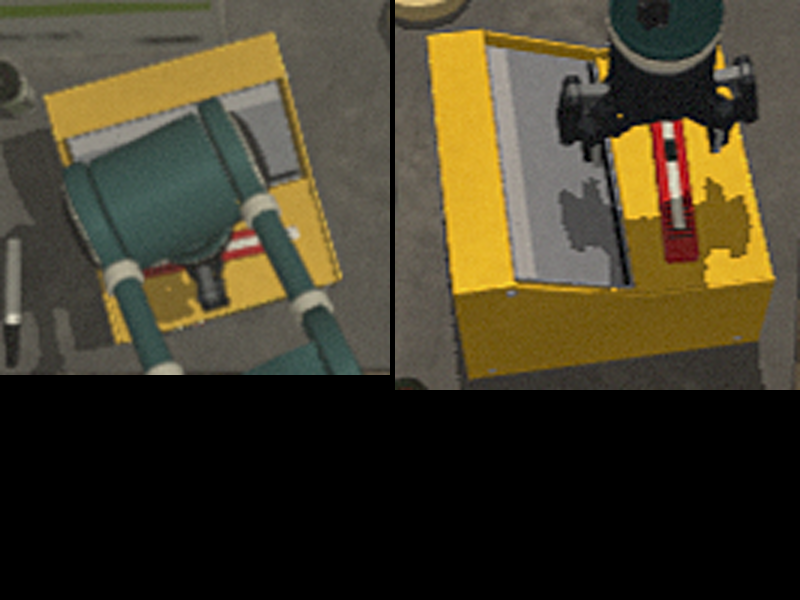

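View pics/w1.png

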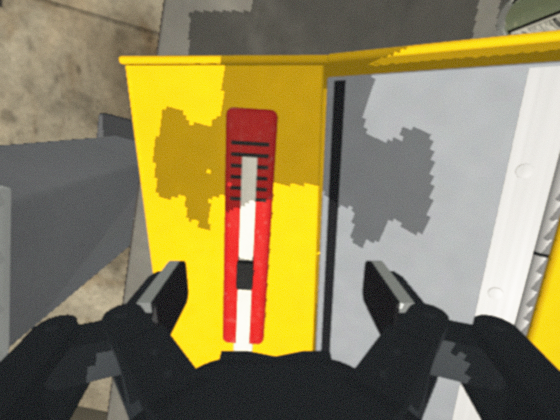

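Wrist view: tips at (185,262) and (365,262) straddle the cutter, whose edges are at columns 225 and 277. The sill edge runs (327,80)–(319,330).

```bash
python3 -c "
from h import *
w=read_camera('wrist');print(w['origin'],w['fx'])
for z in np.arange(.13,.17,.005):
    a=onz(w,185,262,z);b=onz(w,365,262,z);print(round(z,3),np.linalg.norm(a-b).round(4),[[((q[:2]-S)@X).round(4),((q[:2]-S)@Y).round(4)] for q in(a,b)])
for n,u,v,z in(('sill',326,80,.12),('sill',319,330,.12),('endL',227,110,.138),('endR',277,112,.138),('blL',222,342,.138),('blR',263,342,.138),('front',122,62,.126),('front',148,240,.12)):
    q=onz(w,u,v,z)[:2]-S;print(n,(q@X).round(4),(q@Y).round(4))
where(-.024,.005,.145)"
```

```text
[0.412549   0.30036736 0.29232466] 297.60614491458307
0.13 0.1079 [[np.float64(-0.0765), np.float64(-0.0009)], [np.float64(0.0314), np.float64(-0.0003)]]
0.135 0.1046 [[np.float64(-0.0749), np.float64(0.0015)], [np.float64(0.0297), np.float64(0.0022)]]
0.14 0.1013 [[np.float64(-0.0732), np.float64(0.004)], [np.float64(0.0281), np.float64(0.0047)]]
0.145 0.098 [[np.float64(-0.0716), np.float64(0.0065)], [np.float64(0.0264), np.float64(0.0071)]]
0.15 0.0946 [[np.float64(-0.07), np.float64(0.009)], [np.float64(0.0247), np.float64(0.0096)]]
0.155 0.0913 [[np.float64(-0.0683), np.float64(0.0115)], [np.float64(0.023), np.float64(0.0121)]]
0.16 0.088 [[np.float64(-0.0667), np.float64(0.014)], [np.float64(0.0213), np.float64(0.0145)]]
0.165 0.0847 [[np.float64(-0.065), np.float64(0.0165)], [np.float64(0.0196), np.float64(0.017)]]
0.17 0.0813 [[np.float64(-0.0634), np.float64(0.0189)], [np.float64(0.0179), np.float64(0.0194)]]
sill 0.004 0.1016
sill 0.008 -0.0566
endL -0.0468 0.0854
endR -0.0222 0.0846
blL -0.0552 -0.0516
blR -0.0297 -0.0514
front -0.101 0.1085
front -0.1016 0.009
t 1.9 box [-0.0225  0.0078] z 0.167 F [-0.2   0.32 -0.16] w 0.9995830610832322
shift [-0.0028 -0.0016  0.022 ] turn [ 0.15 -0.03  0.41]
```

Request:
{"method": "jog_arm", "body": {"deltas": [0, 0, 0.015, 0, 0, 0, 1, 0, 0, 0.026, 0, 0, 0, 1, 0, 0, 0.031, 0, 0, 0, 1, 0, 0, 0.031, 0, 0, 0, 1]}}

```text
time: 2.3
tool_pos: [0.4303, 0.2304, 0.1343]
tcp_rot: [-1.915, -2.491, 0.0]
wrist_force: [-2.0, 1.1, 1.2]
width: 0.999
grip_force: 0.8
```

Request:
{"method": "jog_arm", "body": {"deltas": [0, 0, 0.002, 0, 0, 0, 1, 0, 0, 0.004, 0, 0, 0, 1, 0, 0, 0.004, 0, 0, 0, 1]}}

```text
time: 2.6
tool_pos: [0.4309, 0.2304, 0.1307]
tcp_rot: [1.915, 2.49, 0.002]
wrist_force: [0.0, -0.4, 2.5]
width: 1.002
grip_force: 0.8
```

```bash
python3 -c "
from h import *
w=read_camera('wrist');cv2.imwrite('pics/w2.png',w['color']);where(-.024,.005,.13)"
```

```text
t 2.65 box [-0.0231  0.0074] z 0.1307 F [-0.21  0.48  2.18] w 0.9986087151738847
shift [-0.0024 -0.0009  0.0007] turn [ 0.06 -0.01  0.38]
```

View pics/w2.png

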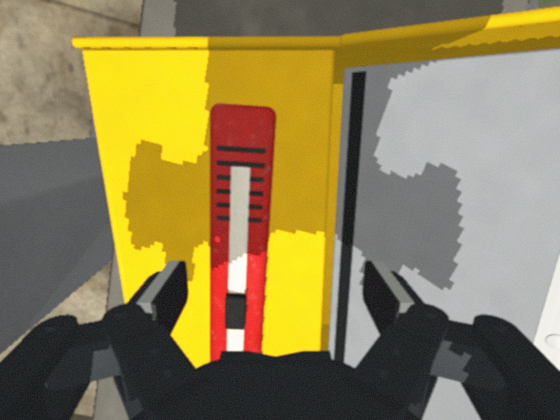

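Request:
{"method": "jog_arm", "body": {"deltas": [0, 0.006, 0.001, 0, 0, 0, 1, 0, 0.012, 0.001, 0, 0, 0, 1, 0, 0.018, 0.001, 0, 0, 0, 1, 0, 0.024, 0.001, 0, 0, 0, 1, 0, 0.028, 0.001, 0, 0, 0, 1, 0, 0.032, 0.001, 0, 0, 0, 1, 0, 0.036, 0.001, 0, 0, 0, 1, 0, 0.036, 0.001, 0, 0, 0, 1]}}

```text
time: 3.45
tool_pos: [0.4654, 0.2394, 0.129]
tcp_rot: [-1.915, -2.49, 0.001]
wrist_force: [-5.0, -0.9, 1.6]
width: 0.999
grip_force: 1.9
```

```bash
python3 -c "
from h import *
w=read_camera('wrist');s=read_camera('scene')
o=np.zeros((420,800,3),np.uint8);o[:,:440]=w['color'][:,60:500];o[:330,440:800]=cv2.resize(s['color'][190:300,240:360],(360,330));cv2.imwrite('pics/w3.png',o);where(.014,.007,.129)"
```

```text
t 3.55 box [0.0124 0.0075] z 0.1292 F [-4.04 -1.15  0.95] w 0.9989857153106969
shift [-0.0005  0.0016  0.0002] turn [-0.02  0.01  0.38]
```

View pics/w3.png

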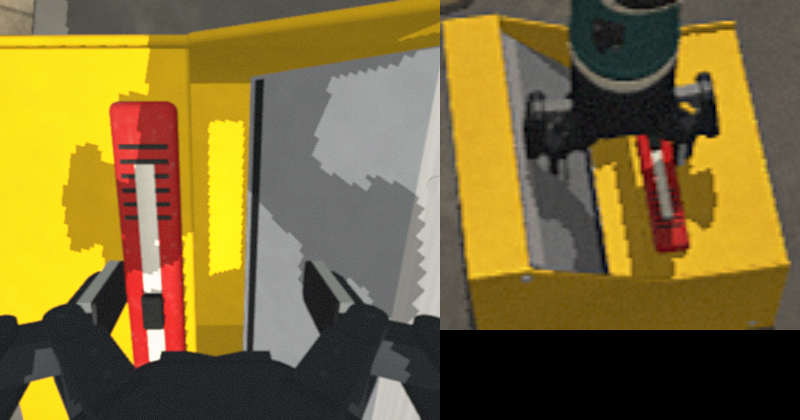

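Cutter is near the sill with the flap held open, but its +y end lags about 4°. I'll back off slightly, shift the pushing point 10 mm toward +y, and carry on.

Request:
{"method": "jog_arm", "body": {"deltas": [0, -0.005, 0, 0, 0, 0, 1, 0.006, -0.005, 0, 0, 0, 0, 1, 0.011, -0.005, 0, 0, 0, 0, 1, 0.011, -0.001, 0, 0, 0, 0, 1, 0.011, 0.003, 0, 0, 0, 0, 1, 0.011, 0.007, 0, 0, 0, 0, 1, 0.011, 0.011, 0, 0, 0, 0, 1, 0.011, 0.011, 0, 0, 0, 0, 1]}}

```text
time: 4.35
tool_pos: [0.4686, 0.2518, 0.1275]
tcp_rot: [-1.911, -2.485, 0.014]
wrist_force: [-15.8, -3.0, 6.7]
width: 1.003
grip_force: 2.6
```

```bash
python3 -c "
from h import *
w=read_camera('wrist');s=read_camera('scene')
o=np.zeros((420,800,3),np.uint8);o[:,:440]=w['color'][:,60:500];o[:330,440:800]=cv2.resize(s['color'][190:300,240:360],(360,330));cv2.imwrite('pics/w4.png',o);where(.033,.018,.133)"
```

```text
t 4.45 box [0.0188 0.0187] z 0.1275 F [-15.88  -4.75   6.12] w 0.9999974967014418
shift [-0.0008  0.0141 -0.0057] turn [-0.61  0.03  0.39]
```

View pics/w4.png

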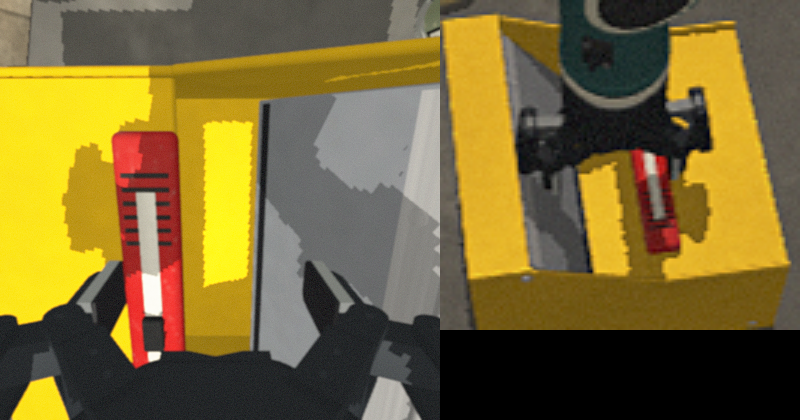

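The cutter is nearly parallel and almost at the sill. The 16 N means the spread knuckles are touching the box top. I'll narrow the fingers so the rear one advances while the front one holds the flap.

Request:
{"method": "jog_arm", "body": {"deltas": [0, -0.004, -0.001, 0, 0, 0, 0.9, 0, -0.003, -0.002, 0, 0, 0, 0.8, 0, -0.001, -0.003, 0, 0, 0, 0.7, 0, 0.0, -0.004, 0, 0, 0, 0.65], "squeeze": 20}}

```text
time: 4.85
tool_pos: [0.4725, 0.2529, 0.1329]
tcp_rot: [-1.914, -2.489, 0.002]
wrist_force: [-5.7, -1.7, -0.1]
width: 0.828
grip_force: 2.4
```

```bash
python3 -c "
from h import *
w=read_camera('wrist');s=read_camera('scene')
o=np.zeros((420,800,3),np.uint8);o[:,:440]=w['color'][:,60:500];o[:330,440:800]=cv2.resize(s['color'][190:300,240:360],(360,330));cv2.imwrite('pics/w5.png',o);where(.027,.018,.133)"
```

```text
t 4.95 box [0.0229 0.0188] z 0.1328 F [-4.23 -1.15  1.14] w 0.8220550691847234
shift [-0.0008  0.0041 -0.0002] turn [-0.11 -0.01  0.38]
```

View pics/w5.png

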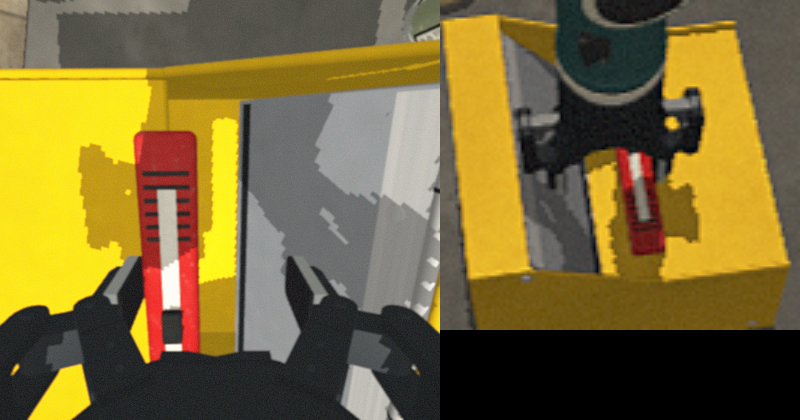

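Request:
{"method": "jog_arm", "body": {"deltas": [0, 0.002, 0, 0, 0, 0, 0.65, 0, 0.004, 0, 0, 0, 0, 0.65, 0, 0.006, 0, 0, 0, 0, 0.65, 0, 0.007, -0.001, 0, 0, 0, 0.6, 0, 0.008, -0.001, 0, 0, 0, 0.55, 0, 0.009, -0.001, 0, 0, 0, 0.5, 0, 0.009, -0.001, 0, 0, 0, 0.5]}}

```text
time: 5.65
tool_pos: [0.4787, 0.2544, 0.1331]
tcp_rot: [-1.913, -2.487, 0.01]
wrist_force: [-13.0, -3.2, 4.9]
width: 0.746
grip_force: 2.5
```

```bash
python3 -c "
from h import *
w=read_camera('wrist');s=read_camera('scene')
o=np.zeros((420,800,3),np.uint8);o[:,:440]=w['color'][:,60:500];o[:330,440:800]=cv2.resize(s['color'][190:300,240:360],(360,330));cv2.imwrite('pics/w6.png',o);where(.027,.018,.133)"
```

```text
t 5.75 box [0.0293 0.0187] z 0.1331 F [-12.19  -3.5    5.96] w 0.7526652986390298
shift [-0.0007 -0.0023  0.0001] turn [-0.43  0.02  0.37]
```

View pics/w6.png

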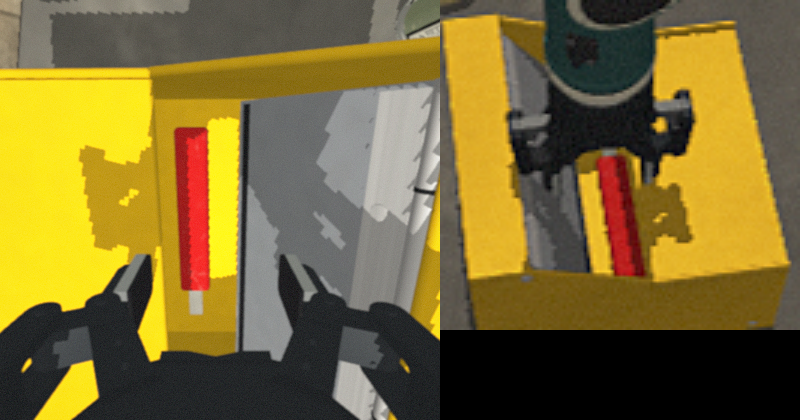

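The cutter is in the box, lying on the floor by its apparent size. Now withdrawing.

Request:
{"method": "jog_arm", "body": {"deltas": [0, -0.01, 0, 0, 0, 0, 0.5, 0, -0.02, -0.002, 0, 0, 0, 0.5, 0, -0.03, -0.008, 0, 0, 0, 0.5, 0, -0.04, -0.02, 0, 0, 0, 0.5, 0, -0.045, -0.05, 0, 0, 0, 0.5, 0, -0.045, -0.09, 0, 0, 0, 0.5, 0, -0.045, -0.12, 0, 0, 0, 0.5, 0, -0.045, -0.12, 0, 0, 0, 0.5]}}

```text
time: 6.55
tool_pos: [0.4411, 0.2451, 0.2605]
tcp_rot: [1.912, 2.486, 0.017]
wrist_force: [1.1, -0.2, -0.3]
width: 0.75
grip_force: 0.0
```

Request:
{"method": "jog_arm", "body": {"deltas": [0, 0, 0, 0, 0, 0, 0.5, 0, 0, 0, 0, 0, 0, 0.5, 0, 0, 0, 0, 0, 0, 0.5, 0, 0, 0, 0, 0, 0, 0.5, 0, 0, 0, 0, 0, 0, 0.5]}}

```text
time: 7.05
tool_pos: [0.4378, 0.2434, 0.2532]
tcp_rot: [-1.915, -2.49, 0.003]
wrist_force: [-1.0, -0.3, 0.3]
width: 0.75
grip_force: 0.0
```

```bash
python3 -c "
from h import *
where();s=read_camera('scene');cv2.imwrite('pics/s7.png',s['color'])"
```

```text
t 7.05 box [-0.0131  0.0183] z 0.2532 F [-1.01 -0.29  0.31] w 0.7500827474715521
```

View pics/s7.png

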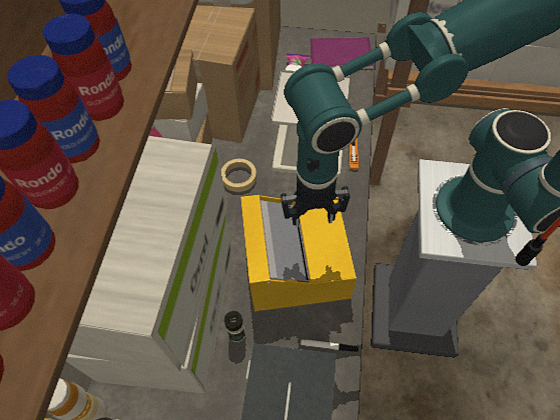

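The scene view shows the flap shut at (285,245), the ledge empty, the marker, jar, tape and orange cutter where they were, and the arm clear of the box.

```bash
python3 -c "
from h import *
print(finish_job())"
```

```text
the job is handed in; nothing more can be done
None
```

The red cutter was pushed off the ledge into the drop box while one finger held the flap open, the flap shut by itself when the arm drew back, the other objects look unmoved in the last picture, and the job is handed in (no verdict was shown).

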